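Shut the blue tap of the water filter

TASK

The red mug is full: shut the tap with the blue lever by turning that lever a quarter turn clockwise, seen from above, until it reaches its closed stop, and let go. Leave the tap with the green lever as it is, and do not knock the red mug.

Things in the scene. Friction and masses are not known exactly. Their poses are not given: they have to be found in the camera images.
- blue_lever (a joint): Angle (rad) of the blue tap lever on its upright hinge: 0 = fully open (lever along the spout, pointing away from the white housing), 1.571 = fully closed (lever across the spout, along the housing's front). Grows clockwise seen from above. Hard stops at both ends; between them light friction (0.12 N m, about 2 N at the grip point) holds it where it is left.
- blue_grip (a point): Grip point of the blue lever, a level plastic bar reaching 94 mm from its hinge axis, 14 mm wide, 16 mm high. The point is at mid height (184 mm above the worktop), 65 mm from the hinge axis. Its x axis points along the lever towards the hinge, so the hinge axis is 65 mm along +x; z is up. The white housing, 153 mm high, begins 70 mm behind the hinge axis.
- green_grip (a point): The same point on the lever of the other tap, which is alike but green and may stand open, closed or between. The two hinge axes are 200 mm apart; which tap is left or right varies. Not to be moved.
- mug: Red mug, 74 mm wide (101 mm with handle), 92 mm high, loose, standing on the drip tray under the spout of the blue tap; its top lies about 76 mm below the lever's underside. Origin at the centre of its underside, z up. Not to be disturbed.

How it is judged:
By the outcome, as a careful person would: the job done as asked, in the order asked, and still so for the second after the job is handed in, with the robot touching nothing.
It also fails if it takes over 32 s, if anything falls off the work surface, if the arm or the gripper's body presses on something with over 40 N, if the wrist force passes 120 N, or if a joint passes its speed limit or range.

ROBOT

A 6-joint arm with a two-finger parallel gripper is mounted at the origin on a cart in front of the work surface, level with it; the furniture and walls round the work are solid. World frame = base frame: x ahead of the robot, y to its left, z up, the work surface at z = 0. Lengths are in m, angles in rad, forces in N, time in s.
With the tool pointing down it reaches from about 0.35 to 0.975 m from the base axis. Payload 4.9 kg.
Tool frame: the origin (TCP) lies at the very end of the fingers, on their centre line; the grasp point (between the pads) lies 19 mm behind it (manip.grasp_offset is the distance from the TCP to the grasp point, in m); z points along the fingers, y is the line along which they close (so a half turn about z gives the same grasp; the last joint's range is limited). The gripper opens to 85 mm and grips with 20 to 120 N. Pads are 22 mm wide; open, the fingers measure 114 mm over their backs; the gripper's body (76 mm by 85 mm) begins 54 mm behind the grasp point. The pads swing forward as they close: fully open they stand 13 mm farther back than shut.
Start: joints at [1.177, 0.053, 1.613, -0, 1.476, -0.119], TCP at [0.17, 0.602, 0.231] pointing down, gripper open.
Joint ranges: [-3.01, 3.01], [-1.01, 2.22], [0.06, 2.58], [-1.02, 4.17], [0.09, 2.62], [-3.14, 3.14]. Speed limits (rad/s): [2.57, 2.57, 3.14, 3.14, 3.14, 3.14].

INTERFACE

Orientations are given as a unit quaternion [w, x, y, z].
In Python, from plant import manip, eyes, job_done, models gives the robot as it stands.
- The arm moves only by the tool servo_tool, never from a script. Its argument "motion" is one flat list of numbers, 5 for each row, row after row: the opening, from -1 (shut) to 1 (fully open), then the shift along the tool's x, y, z normalised to -1 to 1, where 1 is 120 mm, then the turn about the tool's z normalised to -1 to 1, where 1 is 45 degrees. A call has 1 to 5 rows; each row is the pose to reach, as a shift and turn from the pose commanded when the call began, along the tool's axes at that moment; what a row does not reach only later rows make up. A row lasts 1/8 s, in which the tool goes at most 62.5 mm and 10.7 degrees, less where a joint would pass 70% of its speed; a pose out of reach is approached as far as the arm can. A call with a number of a shift or a turn outside -1 to 1 is refused whole. A call with a gripper value outside its range is refused whole. The fingers move at their own pace and stop on an object; the grip force is fixed at half the most. Time passes only in rows, so rows that repeat a pose let the fingers close. It gives the time, the measured TCP pose, the force, the opening and the grip force at its end, in the units of the state.
- manip.state(): the state, without advancing time (a new reading comes with each control period).
- eyes.grab_frame(name): name is "side" or "top"; returns (picture, depth): 400x640x3 uint8, red, green, blue; 400x640 float32, m along the optical axis (not along the pixel's ray), 0 where there is no reading.
- eyes.camera_params(name): a dict with "fov_y" (degrees; the focal length in pixels is half the picture's height over the tangent of half this angle, whatever the lens; pixels are square), "cx", "cy" (the principal point, pixels), "pose" (4x4, takes a point from camera to world coordinates). Camera axes: x right, y up, looking along -z (the intrinsics and any distortion apply to the point x, -y, -z); pixel columns grow to the right and rows downward; lengths in m; the calibration is good to about 2 mm. A picture is of the moment at which its call begins. camera_params takes no time and is no camera call.
- job_done(): hands the job in; it is judged then, once.
Trained networks look in the newest picture that a camera, given by its name, has taken for a name from the list of things; names that differ only in an ending like _2 or _b are one class to them, and where a whole thing is asked for, a point or a joint stands for the part that bears it (a point fixed in the world has none). Each returns a list of dicts, best first, with "p" (0 to 1); they miss things now and then, are a little off and sometimes report something else, mostly with a low value. They report only what shows in the picture. A call takes as long as a camera call.
- models.regions_of(camera, label): "mask" (400x640 bool, what is visible of it) and "pixel" ([column, row] in pixels, amid what is visible of it).
The state is a dict: "time": time; "joint_pos": joint angles; "joint_vel": joint speeds; "joint_efforts": joint torques, N m; "tool_pos": TCP position; "tool_rot": TCP orientation; "contact_force": force on the tool from outside, world axes, zero at the start; "ft_torque": the same for the moment, N m; "gripper_width": opening from 0.0 (shut) to 1.0 (fully open); "grasp_force": force on a finger pad.
Only numpy, scipy, OpenCV 4.12 (cv2) and the standard library are available. Lean on these libraries where they do the work, as an engineer would, in place of code of your own. Each camera call takes 0.05 s, during which the arm holds its last target. There are 200 camera calls.

## Working session

There is one attempt and no reset: what is moved stays moved. The work goes in short steps, Python scripts to look and compute and a tool call to move; the robot and the scene stay as the last step left them, time stands still between calls to the robot, and variables do not carry over. Pictures are saved under pics/ and viewed, at most 10 in all, crops included, and the job is handed in when it is done.

Besides the shell and the picture viewer there is one more tool, called after "Request:" as a command line: name --argument value ..., lists and objects as JSON in quotes. servo_tool: Moves the arm, as the interface text tells. Its arguments: {"type":"object","properties":{"motion":{"type":"array","items":{"type":"number","minimum":-1,"maximum":1}}},"required":["motion"]}

```bash
mkdir -p pics; cat > h.py <<'E'
import numpy as np, cv2
from plant import manip, eyes, job_done, models
def cloud(n,d):
    c=eyes.camera_params(n); f=200/np.tan(np.radians(c["fov_y"])/2)
    v,u=np.mgrid[0:400,0:640]
    p=np.stack([(u-c["cx"])/f*d,-(v-c["cy"])/f*d,-d],-1)
    P=np.array(c["pose"]); return p@P[:3,:3].T+P[:3,3]
E
python3 - <<'E'
from h import *
ims=[]
for n in("side","top"):
    im,d=eyes.grab_frame(n); ims.append(im); W=cloud(n,d)
    print(n,{k:(np.round(v,3).tolist() if k=="pose" else v) for k,v in eyes.camera_params(n).items()})
    for l in("blue_grip","green_grip","mug"):
        for r in models.regions_of(n,l)[:2]:
            m=r["mask"]&(d>0); p=W[m]
            print(l,round(r["p"],2),r["pixel"],m.sum(),np.round(np.percentile(p,[3,50,97],axis=0),3).tolist() if m.sum() else "")
    cv2.imwrite(f"pics/{n}.png",im[:,:,::-1])
s=manip.state();print(s)
E
```

```text
side {'fov_y': 54.44081825263706, 'cx': 314.377828788936, 'cy': 193.43620160268443, 'pose': [[-0.944, 0.148, -0.295, 0.267], [-0.33, -0.45, 0.83, 0.628], [-0.01, 0.881, 0.473, 0.525], [0.0, 0.0, 0.0, 1.0]]}
blue_grip 0.8 [253.4, 209.7] 484 [[0.517, 0.085, 0.138], [0.558, 0.126, 0.19], [0.6, 0.159, 0.193]]
green_grip 0.64 [253.8, 209.7] 396 [[0.517, 0.097, 0.18], [0.556, 0.129, 0.19], [0.594, 0.16, 0.193]]
green_grip 0.62 [313.4, 167.4] 296 [[0.476, -0.099, 0.178], [0.516, -0.066, 0.189], [0.556, -0.038, 0.193]]
mug 0.59 [267.4, 266.0] 1943 [[0.51, 0.085, 0.015], [0.54, 0.136, 0.071], [0.578, 0.154, 0.098]]
top {'fov_y': 55.237187798014034, 'cx': 319.4348595640478, 'cy': 203.56271575561576, 'pose': [[0.0, 0.992, -0.124, 0.427], [-1.0, 0.001, 0.005, -0.058], [0.005, 0.124, 0.992, 0.996], [0.0, 0.0, 0.0, 1.0]]}
blue_grip 0.63 [230.7, 192.3] 392 [[0.521, 0.088, 0.182], [0.561, 0.12, 0.192], [0.596, 0.155, 0.195]]
green_grip 0.8 [328.5, 207.8] 354 [[0.48, -0.106, 0.189], [0.521, -0.075, 0.192], [0.557, -0.04, 0.195]]
mug 0.85 [245.3, 202.9] 783 [[0.512, 0.083, 0.013], [0.548, 0.124, 0.048], [0.586, 0.151, 0.123]]
{'time': 0.4, 'joint_pos': array([ 1.17698911e+00,  5.27906113e-02,  1.61308612e+00, -1.36700510e-05,
        1.47598229e+00, -1.19012274e-01]), 'joint_vel': array([-0.00072617, -0.0007221 , -0.00201062, -0.00077581, -0.00130991,
        0.00166062]), 'joint_efforts': array([-7.23191124e-05, -3.93054664e+01, -3.69808996e+01, -1.65252495e-04,
        2.49960358e-03,  1.02827315e-05]), 'tool_pos': array([0.16956749, 0.6014593 , 0.23113604]), 'tool_rot': array([-2.71944316e-05,  1.36964935e-01,  9.90575887e-01, -1.30553551e-04]), 'contact_force': array([-0.20749212,  0.32975942, -0.26991397]), 'ft_torque': array([ 0.04093503,  0.00315277, -0.05991854]), 'grasp_force': 0.0, 'gripper_width': 0.9938995050330889}
```

View pics/side.png

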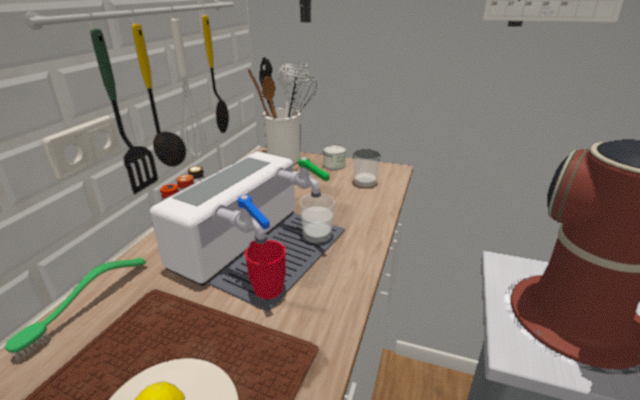

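View pics/top.png

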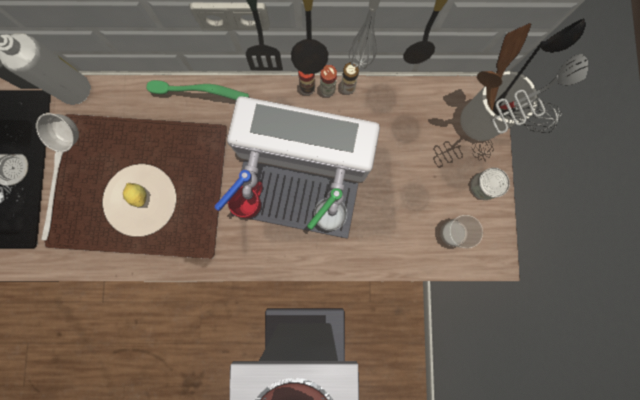

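The blue lever is the left tap, from its hinge at (247,176) to its tip at (217,208), and it is already partly turned. The red mug is under it at (245,203). The green lever is at right, around (325,208). I'll fit the geometry next.

```bash
python3 - <<'E'
from h import *
im,d=eyes.grab_frame("top"); W=cloud("top",d); hsv=cv2.cvtColor(im,cv2.COLOR_RGB2HSV)
z=W[...,2]
for n,(lo,hi) in dict(blue=(100,130),green=(45,80)).items():
    m=(hsv[...,0]>lo)&(hsv[...,0]<hi)&(hsv[...,1]>120)&(z>.17)&(z<.21)
    m[:150]=0; m[240:]=0
    p=W[m][:,:2]; c=p.mean(0); w,V=np.linalg.eigh(np.cov((p-c).T)); a=V[:,1]
    if a[0]>0:a=-a
    t=(p-c)@a; q=(p-c)@V[:,0]
    print(n,m.sum(),"c",c.round(4),"dir",a.round(3),np.degrees(np.arctan2(a[1],a[0])).round(1),"ext",t.min().round(4),t.max().round(4),"w",np.ptp(q).round(4))
    print(" tip",(c+a*t.max()).round(4),"hinge",(c+a*(t.max()-.094)).round(4))
m=(z>.147)&(z<.16)&(hsv[...,1]<60); m[:90]=0;m[175:]=0;m[:,:225]=0;m[:,385:]=0
r=cv2.minAreaRect(W[m][:,:2].astype(np.float32)*1000); print(r,cv2.boxPoints(r).round())
E
```

```text
blue 297 c [0.557  0.1231] dir [-0.762  0.647] 139.7 ext -0.0507 0.0514 w 0.0239
 tip [0.5178 0.1564] hinge [0.5895 0.0955]
green 99 c [ 0.5128 -0.0669] dir [-0.774  0.633] 140.7 ext -0.0399 0.0423 w 0.0094
 tip [ 0.48   -0.0402] hinge [ 0.5528 -0.0997]
((667.3236694335938, -19.187942504882812), (335.717041015625, 176.6232147216797), 78.71136474609375) [[ 548. -167.]
 [ 721. -201.]
 [ 787.  128.]
 [ 614.  163.]]
```

Request:
servo_tool --motion '[-1, -0.33, -0.28, 0, 0, -1, -0.66, -0.56, 0, 0, -1, -1, -0.84, 0, 0, -1, -1, -0.84, 0, 0]'

```text
time: 0.95
tool_pos: [0.2593, 0.47, 0.2315]
tool_rot: [0.0, 0.139, 0.99, 0.0]
contact_force: [0.2, -0.5, -0.2]
gripper_width: 0.141
grasp_force: 0.0
```

Request:
servo_tool --motion '[-1, -0.33, -0.28, 0, 0, -1, -0.66, -0.56, 0, 0, -1, -1, -0.84, 0, 0, -1, -1, -0.84, 0, 0]'

```text
time: 1.45
tool_pos: [0.3472, 0.341, 0.2316]
tool_rot: [0.0, 0.139, 0.99, 0.0]
contact_force: [-0.0, 0.4, 0.3]
gripper_width: -0.003
grasp_force: 0.0
```

Request:
servo_tool --motion '[-1, -0.33, -0.28, 0, 0, -1, -0.66, -0.56, 0, 0, -1, -1, -0.84, 0, 0, -1, -1, -0.84, 0, 0]'

```text
time: 1.95
tool_pos: [0.4352, 0.212, 0.2315]
tool_rot: [0.0, 0.139, 0.99, 0.0]
contact_force: [-0.3, 1.1, 0.4]
gripper_width: -0.002
grasp_force: 0.0
```

Request:
servo_tool --motion '[-1, -0.3, -0.25, 0, 0, -1, -0.6, -0.5, 0, 0, -1, -0.86, -0.7, 0, 0, -1, -0.86, -0.7, 0, 0, -1, -0.86, -0.7, 0, 0]'

```text
time: 2.58
tool_pos: [0.5101, 0.1057, 0.2311]
tool_rot: [-0.0, 0.136, 0.991, 0.0]
contact_force: [-0.1, 0.5, -0.5]
gripper_width: 0.006
grasp_force: 0.0
```

```bash
python3 - <<'E'
from h import *
print(manip.state()["tool_pos"])
im,d=eyes.grab_frame("side"); cv2.imwrite("pics/s2.png",cv2.resize(im[130:330,170:420,::-1],None,fx=3,fy=3))
E
```

```text
[0.51007939 0.10573759 0.23114544]
```

View pics/s2.png

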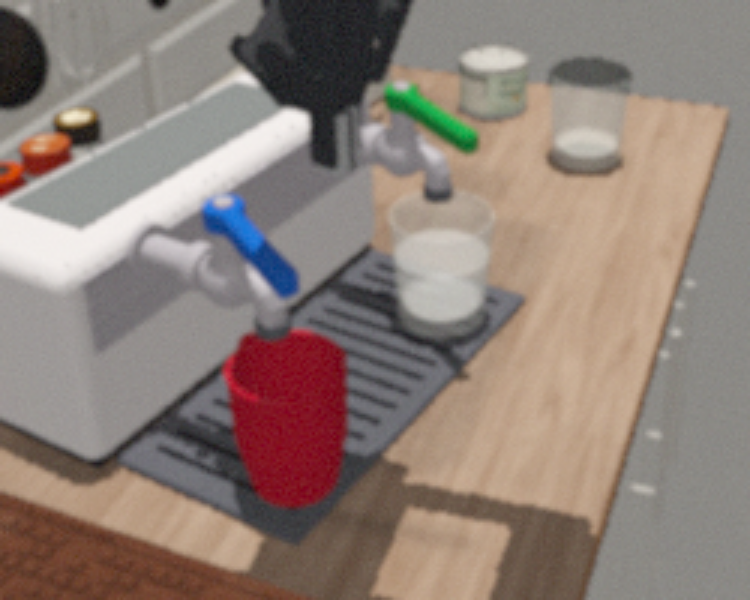

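The shut fingertips hang above and inside the lever, clear of the mug, and the spout is well below them. I'll lower and start the push.

Request:
servo_tool --motion '[-1, 0, 0, 0.23, 0, -1, 0, 0, 0.46, 0, -1, 0, 0, 0.46, 0]'

```text
time: 3.0
tool_pos: [0.5082, 0.1052, 0.1736]
tool_rot: [-0.003, 0.136, 0.991, -0.0]
contact_force: [-0.2, 0.2, -1.3]
gripper_width: -0.001
grasp_force: 0.0
```

Request:
servo_tool --motion '[-1, -0.05, 0.1, 0, 0, -1, -0.09, 0.21, 0, 0, -1, -0.13, 0.32, 0, 0, -1, -0.18, 0.42, 0, 0, -1, -0.18, 0.42, 0, 0]'

```text
time: 3.62
tool_pos: [0.5458, 0.1477, 0.1761]
tool_rot: [0.0, 0.137, 0.991, 0.001]
contact_force: [-1.3, -0.4, 0.5]
gripper_width: 0.002
grasp_force: 0.0
```

Request:
servo_tool --motion '[-1, -0.06, 0.07, 0, 0, -1, -0.11, 0.12, 0, 0, -1, -0.16, 0.15, 0, 0, -1, -0.21, 0.17, 0, 0, -1, -0.21, 0.17, 0, 0]'

```text
time: 4.25
tool_pos: [0.5755, 0.1596, 0.1761]
tool_rot: [0.0, 0.137, 0.991, 0.0]
contact_force: [1.0, 0.1, -0.1]
gripper_width: 0.003
grasp_force: 0.0
```

Request:
servo_tool --motion '[-1, -0.02, 0, 0, 0, -1, -0.04, 0, 0, 0, -1, -0.04, 0, 0, 0]'

```text
time: 4.62
tool_pos: [0.5796, 0.1582, 0.1763]
tool_rot: [0.0, 0.137, 0.991, 0.0]
contact_force: [-1.6, 1.7, 1.1]
gripper_width: 0.003
grasp_force: 0.8
```

Request:
servo_tool --motion '[-1, -0.02, 0, 0, 0, -1, -0.04, 0, 0, 0, -1, -0.04, 0, 0, 0]'

```text
time: 5.0
tool_pos: [0.5831, 0.1573, 0.1762]
tool_rot: [-0.002, 0.137, 0.991, 0.0]
contact_force: [-6.6, 3.9, 3.2]
gripper_width: 0.002
grasp_force: 3.3
```

Request:
servo_tool --motion '[-1, -0.015, 0, 0, 0, -1, -0.03, 0, 0, 0, -1, -0.03, 0, 0, 0]'

```text
time: 5.38
tool_pos: [0.5835, 0.1573, 0.1761]
tool_rot: [-0.006, 0.136, 0.991, 0.0]
contact_force: [-17.4, 4.9, 8.0]
gripper_width: 0.002
grasp_force: 9.1
```

```bash
python3 - <<'E'
from h import *
print(manip.state()["contact_force"])
for n in("top","side"):
    im,d=eyes.grab_frame(n)
    cv2.imwrite(f"pics/{n}3.png",cv2.resize(im[80:260,170:400,::-1],None,fx=3,fy=3))
E
```

```text
[-17.42061697   4.87331534   7.99413629]
```

View pics/side3.png

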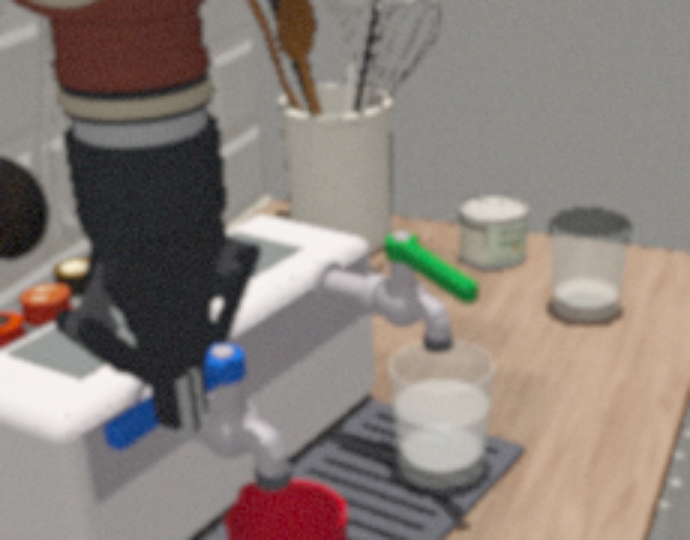

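The lever lies along the housing's front at (175,395) in the crop, and the force has risen sharply with no further travel, so it is at the stop. I'll back off, rise and check.

Request:
servo_tool --motion '[-1, 0.08, 0, 0, 0, -1, 0.2, 0, 0, 0, -1, 0.25, 0, 0, 0, -1, 0.25, 0, 0, 0]'

```text
time: 5.98
tool_pos: [0.5585, 0.1639, 0.1763]
tool_rot: [0.0, 0.137, 0.991, -0.0]
contact_force: [0.5, 0.6, -0.1]
gripper_width: -0.002
grasp_force: 0.0
```

Request:
servo_tool --motion '[-1, 0, 0, -0.3, 0, -1, 0, 0, -0.7, 0, -1, 0.4, 0.4, -1, 0, -1, 0.9, 0.7, -1, 0, -1, 1, 0.7, -1, 0]'

```text
time: 6.6
tool_pos: [0.4651, 0.2792, 0.2975]
tool_rot: [0.001, 0.136, 0.991, 0.001]
contact_force: [1.2, -0.2, 0.4]
gripper_width: 0.001
grasp_force: 0.0
```

Request:
servo_tool --motion '[-1, 0.3, 0.3, 0, 0, -1, 0.6, 0.6, 0, 0, -1, 0.6, 0.6, 0, 0, -1, 0.6, 0.6, 0, 0]'

```text
time: 7.1
tool_pos: [0.4166, 0.3659, 0.2961]
tool_rot: [0.0, 0.137, 0.991, -0.0]
contact_force: [-0.6, 0.6, 0.8]
gripper_width: 0.001
grasp_force: 0.0
```

```bash
python3 - <<'E'
from h import *
s=manip.state();print(s["tool_pos"],s["contact_force"])
for n in ("side","top"):
  im,d=eyes.grab_frame(n); W=cloud(n,d); hsv=cv2.cvtColor(im,cv2.COLOR_RGB2HSV); z=W[...,2]
  cv2.imwrite(f"pics/{n}4.png",cv2.resize(im[80:300,170:400,::-1],None,fx=2.5,fy=2.5))
  for k,(lo,hi) in dict(blue=(100,130),green=(45,80)).items():
    m=(hsv[...,0]>lo)&(hsv[...,0]<hi)&(hsv[...,1]>120)&(z>.183)&(z<.21)&(abs(W[...,0]-.55)<.12)&(abs(W[...,1]-.05)<.2)
    if m.sum()<20: print(n,k,"hidden");continue
    p=W[m][:,:2]; c=p.mean(0); w,V=np.linalg.eigh(np.cov((p-c).T)); a=V[:,1]; a=a*np.sign(a[1])
    print(n,k,m.sum(),c.round(4),np.degrees(np.arctan2(a[1],a[0])).round(1))
  for r in models.regions_of(n,"mug")[:1]:
    p=W[r["mask"]&(d>0)]; print("mug",r["pixel"],np.percentile(p,[3,50,97],axis=0).round(3).tolist())
E
```

```text
[0.41657144 0.36592472 0.29608284] [-0.56491621  0.60852412  0.79717458]
side blue 85 [0.6022 0.1719] 78.9
side green 172 [ 0.51   -0.0621] 140.3
mug [269.6, 271.7] [[0.51, 0.085, 0.013], [0.53, 0.143, 0.066], [0.566, 0.154, 0.098]]
top blue 277 [0.5962 0.137 ] 77.8
top green 101 [ 0.5134 -0.0675] 140.7
mug [243.8, 200.5] [[0.512, 0.083, 0.013], [0.551, 0.127, 0.052], [0.588, 0.152, 0.102]]
```

View pics/top4.png

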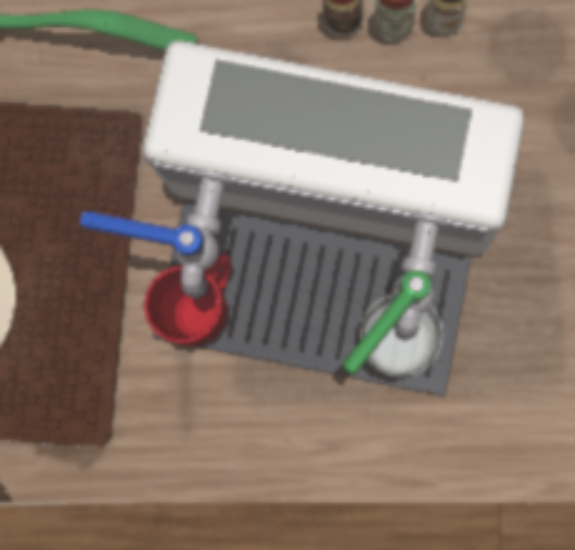

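The blue lever, from (187,238) to (85,218), is parallel to the housing front. The green lever and the red mug, around (187,305), have not moved.

```bash
python3 -c "from plant import job_done; print(job_done())"
```

```text
the job is handed in; nothing more can be done
None
```

I turned the blue lever to its closed stop and let go, the green lever and red mug show no movement in the camera images, and I handed the job in at about 7 s, well under the 32 s limit.

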